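Spring impact test of a cover-glass sample

ROBOT

A 6-joint arm with a two-finger parallel gripper is mounted at the origin on the work surface. World frame = base frame: x ahead of the robot, y to its left, z up, the work surface at z = 0. Lengths are in m, angles in rad, forces in N, time in s.
With the tool pointing down it reaches from about 0.25 to 0.725 m from the base axis. Payload 4 kg.
Tool frame: the origin (TCP) lies between the finger pads; the fingertips stand 11 mm ahead of it and the grasp point (between the pads) lies 8 mm behind it (bot.tip_extent is the distance from the TCP to the fingertips, in m); z points along the fingers, y is the line along which they close (so a half turn about z gives the same grasp; the last joint's range is limited). The gripper opens to 85 mm and grips with 20 to 120 N. Pads are 22 mm wide; open, the fingers measure 114 mm over their backs; the gripper's body (76 mm by 85 mm) begins 54 mm behind the grasp point. The pads swing forward as they close: fully open they stand 13 mm farther back than shut.
Start: joints at [1.232, 0.241, 0.005, 1.335, 0, 1.571], TCP at [0.166, 0.472, 0.242] pointing down, gripper open.
Joint ranges: [-2.72, 2.72], [-1.05, 1.87], [-1.09, 1.28], [-1.99, 2.15], [-1.42, 1.44], [-3.14, 3.14]. Speed limits (rad/s): [2.79, 2.79, 3.14, 3.14, 3.14, 3.14].

INTERFACE

Orientations are given as a unit quaternion [x, y, z, w].
In Python, from workcell import bot gives the robot as it stands. The module is installed in compiled form; this text tells all that it offers.
- The arm moves only by the tool drive_tool, never from a script. Its argument "rows" is a list of rows, each an object of numbers: "dx", "dy", "dz": the shift along the tool's x, y, z in units of 50 mm (1.0 is 50 mm); "wx", "wy", "wz": the turn, a rotation vector about the tool's x, y, z in units of 5 degrees (1.0 is 5 degrees); "hand": the finger opening in mm, from 0 to 85.4. A call has 1 to 20 rows; each row is the pose to reach, as a shift and turn from the pose commanded when the call began, along the tool's axes at that moment; what a row does not reach only later rows make up. A row lasts 1/10 s, in which the tool goes at most 50 mm and 8.59 degrees, less where a joint would pass 70% of its speed; a pose out of reach is approached as far as the arm can. A call with a gripper value outside its range is refused whole. The fingers move at their own pace and stop on an object; the grip force is fixed at half the most. Time passes only in rows, so rows that repeat a pose let the fingers close. It gives the time, the measured TCP pose, the force, the opening and the grip force at its end, in the units of the state.
- bot.get_obs(): the state, without advancing time (a new reading comes with each control period).
- bot.camera(name): name is "scene" or "top" or "wrist"; returns the picture (480x640x3 uint8, red, green, blue); there is no depth.
- bot.get_calibration(name): a dict with "vfov" (degrees; the focal length in pixels is half the picture's height over the tangent of half this angle, whatever the lens; pixels are square), "cx", "cy" (the principal point, pixels), "origin" and "rotation" of the camera in the world; the wrist camera has in their place "mount" (4x4, takes a point from camera to tool coordinates, whose origin is the TCP and whose axes are the flange's). Camera axes: x right, y up, looking along -z (the intrinsics and any distortion apply to the point x, -y, -z); pixel columns grow to the right and rows downward; lengths in m; the calibration is good to about 2 mm. A picture is of the moment at which its call begins: read the wrist's pose just before it. get_calibration takes no time and is no camera call.
- bot.job_done(): hands the job in; it is judged then, once.
Trained networks look in the newest picture that a camera, given by its name, has taken for a name from the list of things; names that differ only in an ending like _2 or _b are one class to them, and where a whole thing is asked for, a point or a joint stands for the part that bears it (a point fixed in the world has none). Each returns a list of dicts, best first, with "score" (0 to 1); they miss things now and then, are a little off and sometimes report something else, mostly with a low value. They report only what shows in the picture. A call takes as long as a camera call.
- bot.look_for(camera, thing): "extent" ([centre column, centre row, width, height] in pixels, round what is visible of it).
- bot.outline_of(camera, thing): "region" (480x640 bool, what is visible of it) and "extent" ([centre column, centre row, width, height] in pixels, round what is visible of it).
The state is a dict: "clock": time; "joint_pos": joint angles; "joint_vel": joint speeds; "tau": joint torques, N m; "eef_pos": TCP position; "tool_rot": TCP orientation; "ft_force": force on the tool from outside, world axes, zero at the start; "ft_torque": the same for the moment, N m; "grip_width": finger opening in m; "grasp_force": force on a finger pad.
Only numpy, scipy, OpenCV 4.12 (cv2) and the standard library are available. Lean on these libraries where they do the work, as an engineer would, in place of code of your own. Each camera call takes 0.05 s, during which the arm holds its last target. There are 200 camera calls.

TASK

Run one impact test on the glass sample in the spring tester: push the sample holder by its green knob fully home in front of the striker, then draw the striker back by its black knob until its sear catches and let go of it cocked, then press the red trip pad down to fire it at the sample. Draw by feel: how far back the sear catches is different every time, a rubber bumper comes just behind that point and must not be squashed hard, and the striker must not be let slip from the fingers. Leave the other things on the bench where they are.

Things in the scene. Friction and masses are not known exactly. Their poses are not given: they have to be found in the camera images.
- tester: Spring impact tester screwed to the bench, grey base 460 x 120 mm. Origin on the bench under the striker rod's line; +x is the way the striker fires, z up, +y roughly to the robot. In its frame (mm): black knob axis x=40-draw, y=0; green knob axis x=138, y=20+slide; trip pad x=-231, y=0; striker rod at height 55. Only the knobs and pad stand over 92 high.
- anvil (a point): Middle of the steel anvil's top, 80 mm high (tester x=164, y=0). The anvil spans tester x=149 to 179, y=-32 to 32 mm, behind the sample holder (x=130 to 146, 70 wide in y, top at 85 mm). The blue front bearing at x=94 to 106 is 78 mm high.
- striker: Striker with its black cocking knob with a yellow band: upright round post 18 mm across, 65 mm tall, on the aluminium striker carriage. Origin at the centre of its foot, 86 mm above the bench (top at 151 mm). Axes as the tester's. Draw it towards the tester's -x. While untouched and cocked it stays where it is.
- draw (a joint): Draw of the striker, m: 0 = forward, tip on the sample; grows as it is drawn (tester's -x), at most 0.075. A spring pulls it forward: 3 N at 0, 0.15 N more per mm (about 13 N at 65 mm), friction 0.4 N. The sear catches somewhere between 26 and 62 mm of draw, set by a brass collar clamped on the tail rod, whose place is not measured.
- sear_nose (a point): Catch face of the dark steel sear lever at rest (fixed point; tester x=-101, height 60 mm). From 24 to 12 mm before the catch the collar lifts the sear's sloped nose (about 1 to 4 N extra, do not mistake it for the bumper), then slides under it with little force; then the nose drops in front of the collar. From there on the striker, eased off, rests on the sear with no force left on the knob.
- stop: Blue stop block under the sear lever with a black rubber bumper on its front (face at tester x=-113). This origin coincides with the tester's. The collar meets the bumper 2 mm of draw beyond the catch; it then resists with 3.5 N more per mm: this steep, lasting rise, felt at the knob, means that the sear has caught. More than 9 N on the bumper is too much.
- trip_pad (a point): Centre of the top face of the red trip pad (32 x 32 mm, on the sear lever's tail) as it stands at rest, 97 mm above the bench; this point is fixed to the tester. Pressing the pad down about 8 to 13 mm (of at most 17) lifts the sear's nose off the collar and fires the striker; it takes up to about 10 N.
- shuttle: Sample holder with its green knob: upright round post 14 mm across, 40 mm tall, standing on the holder. Origin at the centre of its foot, 85 mm above the bench (top at 125 mm). Axes as the tester's.
- slide (a joint): Sample holder slide, m: 0 = fully home (hard stop), the dark glass sample centred in front of the striker; grows as it comes out towards the robot (tester's +y), up to 0.055. Moves under 2.5 N of friction, stays where it is left; home means within 3 mm.
- bottle: White closed bottle, 56 mm across, 130 mm tall; bystander. Origin under its centre.
- jar: Amber jar, 60 mm across, 65 mm tall; bystander. Origin under its centre.
- brush: Hand brush 160 mm long, lying; bystander.
- wrench: Wrench 140 mm long, lying; bystander.
- plate_a: Spare dark glass plate 60 x 50 x 6 mm, lying on the robot's side of the tester; bystander.
- plate_b: Spare dark glass plate 60 x 50 x 6 mm, lying on the far side of the tester; bystander.
- bin: Beige open bin 90 x 120 x 45 mm; bystander.

How it is judged:
By the outcome, as a careful person would: the job done as asked, in the order asked, and still so for the second after the job is handed in, with the robot touching nothing.
It also fails if it takes over 72 s, if anything falls off the work surface, if the arm or the gripper's body presses on something with over 40 N, if the wrist force passes 120 N, or if a joint passes its speed limit or range.

## Working session

There is one attempt and no reset: what is moved stays moved. The work goes in short steps, Python scripts to look and compute and a tool call to move; the robot and the scene stay as the last step left them, time stands still between calls to the robot, and variables do not carry over. Pictures are saved under pics/ and viewed, at most 10 in all, crops included, and the job is handed in when it is done.

Besides the shell and the picture viewer there is one more tool, called after "Call:" in YAML: its name, and indented under it one key for each argument. drive_tool: Moves the arm, as the interface text tells. Its arguments: {"type":"object","properties":{"rows":{"type":"array","items":{"type":"object","properties":{"dx":{"type":"number"},"dy":{"type":"number"},"dz":{"type":"number"},"wx":{"type":"number"},"wy":{"type":"number"},"wz":{"type":"number"},"hand":{"type":"number"}}}}},"required":["rows"]}

```bash
mkdir -p pics; cat > h.py <<'E'
import numpy as np, cv2
from scipy.spatial.transform import Rotation as R
from workcell import bot
def save(n,f): cv2.imwrite('pics/'+f,cv2.cvtColor(bot.camera(n),cv2.COLOR_RGB2BGR))
E
python3 - <<'E'
from h import *
o=bot.get_obs();print({k:np.round(v,3) for k,v in o.items()})
a=bot.camera('scene');b=bot.camera('top')
cv2.imwrite('pics/a.png',a[:,:,::-1]);cv2.imwrite('pics/b.png',b[:,:,::-1])
for c in('scene','top','wrist'):print(c,bot.get_calibration(c))
for c in('scene','top'):
  for t in('tester','striker','shuttle','trip_pad','stop','anvil'):
    print(c,t,[(np.round(d['extent']).tolist(),round(d['score'],2)) for d in bot.look_for(c,t)[:2]])
E
```

```text
{'clock': np.float64(0.0), 'joint_pos': array([ 1.232,  0.241,  0.004,  1.335, -0.   ,  1.571]), 'joint_vel': array([-0.   , -0.001, -0.   ,  0.001,  0.   ,  0.   ]), 'tau': array([ 1.0000e-03, -3.7231e+01,  2.5241e+01,  1.7000e-02,  0.0000e+00,
       -0.0000e+00]), 'eef_pos': array([0.166, 0.471, 0.241]), 'tool_rot': array([ 0.169,  0.986, -0.001, -0.   ]), 'ft_force': array([ 0.329, -0.396,  0.361]), 'ft_torque': array([ 0.035, -0.05 , -0.007]), 'grasp_force': np.float64(0.0), 'grip_width': np.float64(0.085)}
scene {'vfov': 56.00851139322682, 'cx': 324.9901850684897, 'cy': 246.00595395326593, 'origin': array([1.11387453, 0.38907959, 0.54670206]), 'rotation': array([0.229823  , 0.3944345 , 0.76833349, 0.44862732])}
top {'vfov': 51.305050818969306, 'cx': 327.6568777476978, 'cy': 246.0211530774277, 'origin': array([0.52070319, 0.07837122, 0.94973918]), 'rotation': array([-0.02110238,  0.02309369,  0.71198087, -0.70150168])}
wrist {'vfov': 65.81185269885327, 'cx': 317.7835415505164, 'cy': 237.88028270135243, 'mount': array([[-1.21383236e-04,  9.56900984e-01,  2.90414345e-01,
         
[... 177 characters left out ...]
097e-01],
       [ 0.00000000e+00,  0.00000000e+00,  0.00000000e+00,
         1.00000000e+00]])}
scene tester [([330.0, 285.0, 248.0, 147.0], 0.74)]
scene striker [([354.0, 266.0, 117.0, 67.0], 0.75)]
scene shuttle [([428.0, 280.0, 29.0, 65.0], 0.58)]
scene trip_pad [([331.0, 285.0, 255.0, 150.0], 0.96)]
scene stop [([280.0, 257.0, 20.0, 26.0], 0.64)]
scene anvil [([333.0, 289.0, 248.0, 147.0], 0.91)]
top tester []
top striker [([287.0, 247.0, 109.0, 27.0], 0.27), ([327.0, 266.0, 245.0, 97.0], 0.24)]
top shuttle [([224.0, 269.0, 19.0, 38.0], 0.77), ([154.0, 247.0, 69.0, 72.0], 0.5)]
top trip_pad [([325.0, 267.0, 249.0, 97.0], 0.87)]
top stop []
top anvil [([325.0, 266.0, 254.0, 95.0], 0.86)]
```

View pics/a.png

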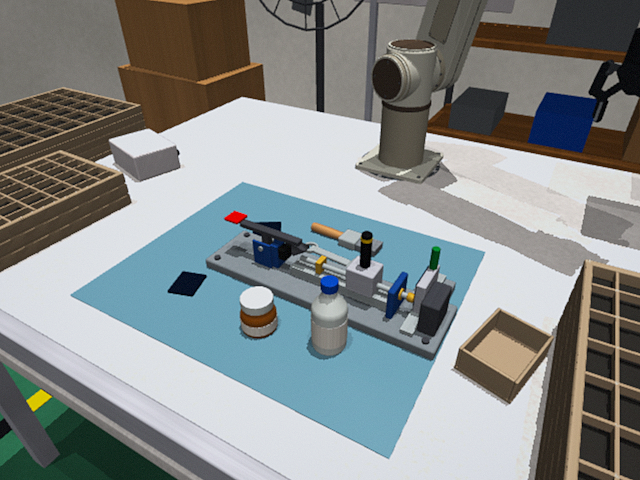

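View pics/b.png

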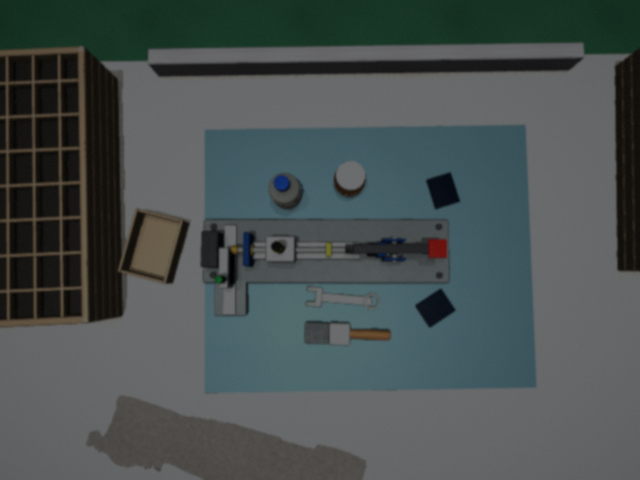

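The top view shows the tester lying along world y: red pad at (438,249), black knob at (280,247), green knob at about (219,280). Tester +x therefore points to world +y.

```bash
cat >> h.py <<'E'
def K(c):
  f=240/np.tan(np.radians(c['vfov'])/2);return f
def cam(n,o=None):
  c=bot.get_calibration(n)
  if n=='wrist':
    Rt=R.from_quat(o['tool_rot']).as_matrix();m=c['mount']
    return Rt@m[:3,:3],Rt@m[:3,3]+o['eef_pos'],c
  return R.from_quat(c['rotation']).as_matrix(),np.array(c['origin']),c
def ray(n,u,v,z,o=None):
  r,t,c=cam(n,o);f=K(c);d=r@np.array([(u-c['cx'])/f,-(v-c['cy'])/f,-1]);return (t+d*(z-t[2])/d[2])
def proj(n,p,o=None):
  r,t,c=cam(n,o);f=K(c);q=r.T@(np.asarray(p)-t);return c['cx']-f*q[0]/q[2],c['cy']+f*q[1]/q[2]
def blob(im,col,roi=(0,480,0,640)):
  h=cv2.cvtColor(im,cv2.COLOR_RGB2HSV);H,S,V=[h[...,i].astype(int) for i in range(3)]
  m={'red':((H<6)|(H>174))&(S>190)&(V>90),'green':(H>50)&(H<75)&(S>150)&(V>50),'yellow':(H>20)&(H<32)&(S>150)&(V>80)}[col]
  k=np.zeros_like(m);k[roi[0]:roi[1],roi[2]:roi[3]]=1;m&=k
  n,l,s,c=cv2.connectedComponentsWithStats(m.astype(np.uint8))
  i=np.argsort(-s[1:,4])[:3]+1
  return [(c[j].round(1).tolist(),s[j].tolist()) for j in i]
E
python3 - <<'E'
from h import *
for n,f,g in(('scene','a',(150,350,200,460)),('top','b',(200,310,190,460))):
  im=cv2.imread(f'pics/{f}.png')[:,:,::-1].copy()
  for c in('red','green','yellow'):
    for ce,s in blob(im,c,g)[:2]:
      z={'red':.097,'green':.105,'yellow':.13}[c];print(n,c,ce,s,ray(n,*ce,z).round(4))
im=cv2.imread('pics/b.png')[205:300,190:460];cv2.imwrite('pics/c.png',np.clip(cv2.resize(im,None,fx=2.9,fy=2.9,interpolation=2)*1.5,0,255))
E
```

```text
scene red [235.3, 217.1] [225, 211, 22, 13, 162] [ 0.5703 -0.1117  0.097 ]
scene green [434.9, 256.9] [431, 247, 9, 23, 132] [0.5172 0.2565 0.105 ]
scene yellow [320.6, 259.9] [316, 256, 10, 9, 46] [0.6434 0.1153 0.13  ]
scene yellow [410.1, 296.0] [407, 293, 7, 9, 40] [0.6537 0.2628 0.13  ]
top red [437.2, 248.0] [429, 240, 17, 17, 279] [ 0.5679 -0.1117  0.097 ]
top green [217.8, 278.9] [215, 276, 7, 7, 37] [0.5208 0.2616 0.105 ]
top yellow [328.2, 249.1] [327, 244, 4, 11, 30] [0.5669 0.0749 0.13  ]
top yellow [234.0, 249.5] [232, 247, 5, 6, 22] [0.5685 0.2295 0.13  ][ WARN:0@0.185] global loadsave.cpp:1063 imwrite_ Unsupported depth image for selected encoder is fallbacked to CV_8U.
```

View pics/c.png

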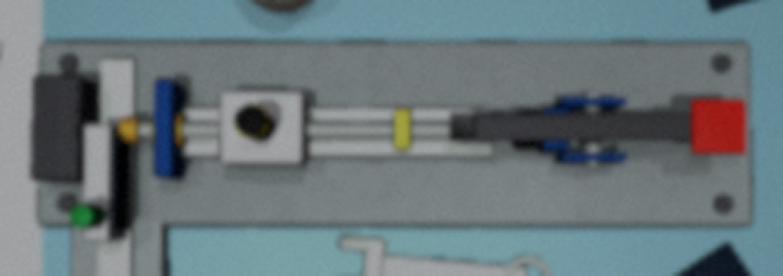

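The close crop shows the yellow collar at about (402,128), well ahead of the sear nose at about (460,127). The green knob is out at (82,215). I'll go above the green knob and look again with the wrist camera.

Call:
drive_tool:
  rows:
    - {"dx": -0.7, "dy": -0.15, "wz": -0.4}
    - {"dx": -1.5, "dy": -0.3, "wz": -1}
    - {"dx": -2.3, "dy": -0.5, "wz": -1.7}
    - {"dx": -3.1, "dy": -0.65, "wz": -2.4}
    - {"dx": -3.9, "dy": -0.8, "wz": -3}
    - {"dx": -4.7, "dy": -1, "wz": -3.88}
    - {"dx": -5.5, "dy": -1.15, "wz": -3.88}
    - {"dx": -6.3, "dy": -1.3, "wz": -3.88}
    - {"dx": -7.1, "dy": -1.5, "wz": -3.88}
    - {"dx": -7.7, "dy": -1.6, "wz": -3.88}
    - {"dx": -8.05, "dy": -1.7, "wz": -3.88, "hand": 50}
    - {"dx": -8.05, "dy": -1.7, "wz": -3.88, "hand": 50}
    - {"dx": -8.05, "dy": -1.7, "wz": -3.88, "hand": 50}
    - {"dx": -8.05, "dy": -1.7, "wz": -3.88, "hand": 50}

```text
invalid input at $.rows[0]: expected keys dx, dy, dz, wx, wy, wz, hand
```

```bash
python3 - <<'E'
from h import *
o=bot.get_obs();print({k:np.round(v,4) for k,v in o.items() if k in('clock','eef_pos','tool_rot','ft_force','grip_width')})
im=bot.camera('wrist');cv2.imwrite('pics/d.png',im[:,:,::-1])
for c in('green','yellow','red'):
  for ce,s in blob(im,c)[:2]: print(c,ce,s,[ray('wrist',*ce,z,o).round(4).tolist() for z in(.055,.105,.125)])
print(np.round(R.from_quat(o['tool_rot']).as_matrix(),3))
E
```

```text
{'clock': np.float64(0.7), 'eef_pos': array([0.1662, 0.4716, 0.2423]), 'tool_rot': array([0.1686, 0.9857, 0.    , 0.    ]), 'ft_force': array([-0.1394,  0.7111, -0.3916]), 'grip_width': np.float64(0.0857)}
green [624.0, 343.0] [624, 343, 1, 1, 1] [[0.3888, 0.7128, 0.055], [0.3429, 0.679, 0.105], [0.3245, 0.6655, 0.125]]
green [625.0, 351.0] [625, 351, 1, 1, 1] [[0.3984, 0.7128, 0.055], [0.351, 0.679, 0.105], [0.332, 0.6654, 0.125]]
[[-0.943  0.332  0.   ]
 [ 0.332  0.943  0.   ]
 [-0.     0.    -1.   ]]
```

View pics/d.png

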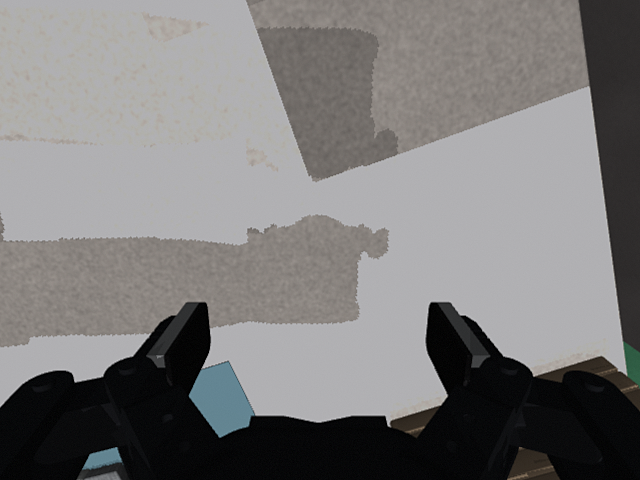

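The move was refused because every row needs all seven keys. The picture shows only the bare bench, so I'm resending in full.

Call:
drive_tool:
  rows:
    - {"dx": -0.7, "dy": -0.15, "dz": 0, "wx": 0, "wy": 0, "wz": -0.5, "hand": 85}
    - {"dx": -1.5, "dy": -0.3, "dz": 0, "wx": 0, "wy": 0, "wz": -1, "hand": 85}
    - {"dx": -2.3, "dy": -0.5, "dz": 0, "wx": 0, "wy": 0, "wz": -1.7, "hand": 85}
    - {"dx": -3.1, "dy": -0.65, "dz": 0, "wx": 0, "wy": 0, "wz": -2.4, "hand": 85}
    - {"dx": -3.9, "dy": -0.8, "dz": 0, "wx": 0, "wy": 0, "wz": -3.1, "hand": 85}
    - {"dx": -4.7, "dy": -1, "dz": 0, "wx": 0, "wy": 0, "wz": -3.88, "hand": 85}
    - {"dx": -5.5, "dy": -1.15, "dz": 0, "wx": 0, "wy": 0, "wz": -3.88, "hand": 50}
    - {"dx": -6.3, "dy": -1.3, "dz": 0, "wx": 0, "wy": 0, "wz": -3.88, "hand": 50}
    - {"dx": -7.1, "dy": -1.5, "dz": 0, "wx": 0, "wy": 0, "wz": -3.88, "hand": 50}
    - {"dx": -7.7, "dy": -1.6, "dz": 0, "wx": 0, "wy": 0, "wz": -3.88, "hand": 50}
    - {"dx": -8.05, "dy": -1.7, "dz": 0, "wx": 0, "wy": 0, "wz": -3.88, "hand": 50}
    - {"dx": -8.05, "dy": -1.7, "dz": 0, "wx": 0, "wy": 0, "wz": -3.88, "hand": 50}
    - {"dx": -8.05, "dy": -1.7, "dz": 0, "wx": 0, "wy": 0, "wz": -3.88, "hand": 50}

```text
clock: 2.05
eef_pos: [0.5169, 0.2578, 0.2421]
tool_rot: [0.0, 1.0, 0.0, -0.001]
ft_force: [-0.4, 0.5, 1.0]
grip_width: 0.0502
grasp_force: 0.0
```

```bash
python3 - <<'E'
from h import *
o=bot.get_obs();print({k:np.round(v,4) for k,v in o.items() if k in('clock','eef_pos','tool_rot','ft_force','grip_width')})
im=bot.camera('wrist');cv2.imwrite('pics/e.png',im[:,:,::-1])
for c in('green','yellow','red'):
  for ce,s in blob(im,c)[:2]: print(c,ce,s,[ray('wrist',*ce,z,o).round(4).tolist() for z in(.055,.105,.125)])
print(np.round(R.from_quat(o['tool_rot']).as_matrix(),3))
E
```

```text
{'clock': np.float64(2.05), 'eef_pos': array([0.5169, 0.2578, 0.2421]), 'tool_rot': array([ 1.e-04,  1.e+00,  1.e-04, -6.e-04]), 'ft_force': array([-0.3947,  0.5245,  0.9947]), 'grip_width': np.float64(0.0502)}
green [318.0, 236.7] [308, 220, 19, 30, 343] [[0.5379, 0.2592, 0.055], [0.523, 0.2592, 0.105], [0.517, 0.2592, 0.125]]
green [314.2, 229.0] [313, 228, 3, 3, 5] [[0.5308, 0.2558, 0.055], [0.5169, 0.2563, 0.105], [0.5114, 0.2565, 0.125]]
yellow [180.9, 311.1] [164, 305, 27, 22, 154] [[0.6119, 0.1285, 0.055], [0.5853, 0.149, 0.105], [0.5747, 0.1572, 0.125]]
yellow [116.0, 267.5] [116, 267, 1, 2, 2] [[0.5674, 0.0736, 0.055], [0.5478, 0.1028, 0.105], [0.54, 0.1144, 0.125]]
[[-1.     0.    -0.001]
 [ 0.     1.     0.   ]
 [ 0.001  0.    -1.   ]]
```

View pics/e.png

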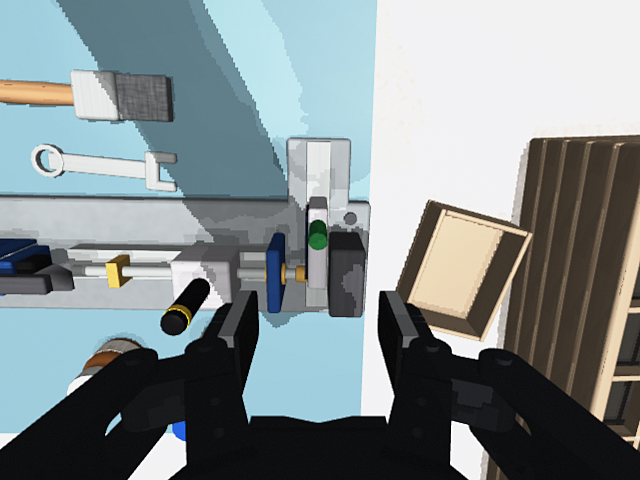

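The wrist view shows the green knob at about (317,240), the black knob tip at (177,318) and the collar at (118,271). From these the green knob is near (0.521, 0.259), the slide is about 27 mm out, and the collar implies a catch near 59 mm of draw. Next I'll descend and grasp the green knob.

Call:
drive_tool:
  rows:
    - {"dx": -0.08, "dy": 0.02, "dz": 0.6, "wx": 0, "wy": 0, "wz": 0, "hand": 50}
    - {"dx": -0.08, "dy": 0.02, "dz": 1.2, "wx": 0, "wy": 0, "wz": 0, "hand": 50}
    - {"dx": -0.08, "dy": 0.02, "dz": 1.8, "wx": 0, "wy": 0, "wz": 0, "hand": 50}
    - {"dx": -0.08, "dy": 0.02, "dz": 2.3, "wx": 0, "wy": 0, "wz": 0, "hand": 50}
    - {"dx": -0.08, "dy": 0.02, "dz": 2.6, "wx": 0, "wy": 0, "wz": 0, "hand": 50}
    - {"dx": -0.08, "dy": 0.02, "dz": 2.7, "wx": 0, "wy": 0, "wz": 0, "hand": 50}
    - {"dx": -0.08, "dy": 0.02, "dz": 2.7, "wx": 0, "wy": 0, "wz": 0, "hand": 30}
    - {"dx": -0.08, "dy": 0.02, "dz": 2.7, "wx": 0, "wy": 0, "wz": 0, "hand": 22}
    - {"dx": -0.08, "dy": 0.02, "dz": 2.7, "wx": 0, "wy": 0, "wz": 0, "hand": 18}
    - {"dx": -0.08, "dy": 0.02, "dz": 2.7, "wx": 0, "wy": 0, "wz": 0, "hand": 12}
    - {"dx": -0.08, "dy": 0.02, "dz": 2.7, "wx": 0, "wy": 0, "wz": 0, "hand": 8}
    - {"dx": -0.08, "dy": 0.02, "dz": 2.7, "wx": 0, "wy": 0, "wz": 0, "hand": 8}
    - {"dx": -0.08, "dy": 0.02, "dz": 2.7, "wx": 0, "wy": 0, "wz": 0, "hand": 8}

```text
clock: 3.4
eef_pos: [0.5222, 0.2577, 0.109]
tool_rot: [0.001, 1.0, -0.001, 0.001]
ft_force: [-1.5, -3.7, 5.0]
grip_width: 0.0122
grasp_force: 58.4
```

Call:
drive_tool:
  rows:
    - {"dx": -0.08, "dy": -0.02, "dz": 0, "wx": 0, "wy": 0, "wz": 0, "hand": 8}
    - {"dx": -0.16, "dy": -0.02, "dz": 0, "wx": 0, "wy": 0, "wz": 0, "hand": 8}
    - {"dx": -0.24, "dy": -0.02, "dz": 0, "wx": 0, "wy": 0, "wz": 0, "hand": 8}
    - {"dx": -0.32, "dy": -0.02, "dz": 0, "wx": 0, "wy": 0, "wz": 0, "hand": 8}
    - {"dx": -0.38, "dy": -0.02, "dz": 0, "wx": 0, "wy": 0, "wz": 0, "hand": 8}
    - {"dx": -0.42, "dy": -0.02, "dz": 0, "wx": 0, "wy": 0, "wz": 0, "hand": 8}
    - {"dx": -0.42, "dy": -0.02, "dz": 0, "wx": 0, "wy": 0, "wz": 0, "hand": 8}

```text
clock: 4.1
eef_pos: [0.5432, 0.2573, 0.109]
tool_rot: [0.0, 1.0, 0.0, 0.001]
ft_force: [-1.8, -1.8, 4.6]
grip_width: 0.012
grasp_force: 58.6
```

Call:
drive_tool:
  rows:
    - {"dx": -0.03, "dy": 0, "dz": 0, "wx": 0, "wy": 0, "wz": 0, "hand": 8}
    - {"dx": -0.06, "dy": 0, "dz": 0, "wx": 0, "wy": 0, "wz": 0, "hand": 8}
    - {"dx": -0.08, "dy": 0, "dz": 0, "wx": 0, "wy": 0, "wz": 0, "hand": 8}
    - {"dx": -0.1, "dy": 0, "dz": 0, "wx": 0, "wy": 0, "wz": 0, "hand": 8}
    - {"dx": -0.1, "dy": 0, "dz": 0, "wx": 0, "wy": 0, "wz": 0, "hand": 8}

```text
clock: 4.6
eef_pos: [0.5479, 0.2572, 0.109]
tool_rot: [0.0, 1.0, 0.0, 0.001]
ft_force: [-2.0, -2.7, 5.7]
grip_width: 0.0121
grasp_force: 58.7
```

Call:
drive_tool:
  rows:
    - {"dx": -0.02, "dy": 0, "dz": 0, "wx": 0, "wy": 0, "wz": 0, "hand": 8}
    - {"dx": -0.04, "dy": 0, "dz": 0, "wx": 0, "wy": 0, "wz": 0, "hand": 8}
    - {"dx": -0.06, "dy": 0, "dz": 0, "wx": 0, "wy": 0, "wz": 0, "hand": 8}
    - {"dx": -0.06, "dy": 0, "dz": 0, "wx": 0, "wy": 0, "wz": 0, "hand": 8}

```text
clock: 5.0
eef_pos: [0.5509, 0.2572, 0.109]
tool_rot: [0.0, 1.0, -0.0, 0.001]
ft_force: [-2.2, -2.5, 5.5]
grip_width: 0.0119
grasp_force: 58.7
```

Call:
drive_tool:
  rows:
    - {"dx": -0.02, "dy": 0, "dz": 0, "wx": 0, "wy": 0, "wz": 0, "hand": 8}
    - {"dx": -0.04, "dy": 0, "dz": 0, "wx": 0, "wy": 0, "wz": 0, "hand": 8}
    - {"dx": -0.06, "dy": 0, "dz": 0, "wx": 0, "wy": 0, "wz": 0, "hand": 8}
    - {"dx": -0.06, "dy": 0, "dz": 0, "wx": 0, "wy": 0, "wz": 0, "hand": 8}

```text
clock: 5.4
eef_pos: [0.5539, 0.2571, 0.109]
tool_rot: [0.0, 1.0, -0.0, 0.001]
ft_force: [-2.6, -2.7, 5.8]
grip_width: 0.012
grasp_force: 58.7
```

```bash
python3 - <<'E'
from h import *
o=bot.get_obs()
im=bot.camera('wrist');s=bot.camera('scene')
cv2.imwrite('pics/f.png',np.hstack([cv2.resize(im[180:420,190:450],(400,369)),cv2.resize(s[200:360,340:513],(400,369))])[:,:,::-1])
E
```

```text
(no output)
```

View pics/f.png

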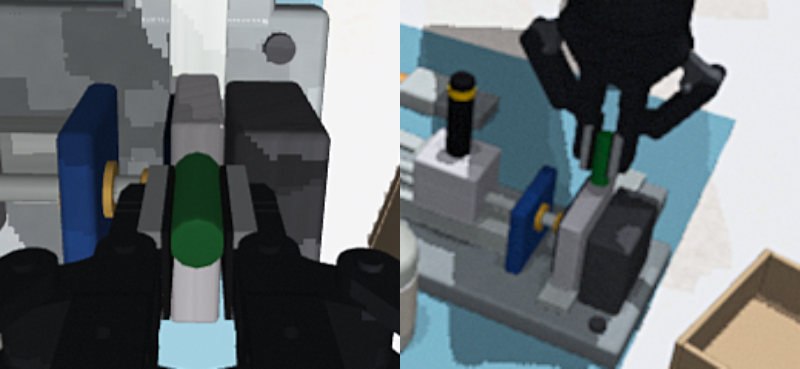

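The knob sits squarely between the pads. The holder's near edge is almost level with the anvil's, so it is nearly home and I'll keep pushing.

Call:
drive_tool:
  rows:
    - {"dx": -0.02, "dy": 0, "dz": 0, "wx": 0, "wy": 0, "wz": 0, "hand": 8}
    - {"dx": -0.04, "dy": 0, "dz": 0, "wx": 0, "wy": 0, "wz": 0, "hand": 8}
    - {"dx": -0.05, "dy": 0, "dz": 0, "wx": 0, "wy": 0, "wz": 0, "hand": 8}

```text
clock: 5.8
eef_pos: [0.5553, 0.2571, 0.109]
tool_rot: [0.0, 1.0, -0.0, -0.0]
ft_force: [-6.4, -3.0, 7.1]
grip_width: 0.012
grasp_force: 58.8
```

Call:
drive_tool:
  rows:
    - {"dx": -0.02, "dy": 0, "dz": 0, "wx": 0, "wy": 0, "wz": 0, "hand": 8}
    - {"dx": -0.03, "dy": 0, "dz": 0, "wx": 0, "wy": 0, "wz": 0, "hand": 8}
    - {"dx": -0.03, "dy": 0, "dz": 0, "wx": 0, "wy": 0, "wz": 0, "hand": 8}

```text
clock: 6.1
eef_pos: [0.5553, 0.2571, 0.1089]
tool_rot: [0.0, 1.0, -0.0, -0.002]
ft_force: [-9.0, -3.5, 10.0]
grip_width: 0.0122
grasp_force: 59.0
```

The holder is home: the force rises with no further motion. I'll release, rise and move over the black knob.

Call:
drive_tool:
  rows:
    - {"dx": 0.06, "dy": 0, "dz": 0, "wx": 0, "wy": 0, "wz": 0, "hand": 12}
    - {"dx": 0.06, "dy": 0, "dz": 0, "wx": 0, "wy": 0, "wz": 0, "hand": 25}
    - {"dx": 0.06, "dy": 0, "dz": 0, "wx": 0, "wy": 0, "wz": 0, "hand": 40}
    - {"dx": 0.06, "dy": 0, "dz": 0, "wx": 0, "wy": 0, "wz": 0, "hand": 40}
    - {"dx": 0.06, "dy": 0, "dz": -0.4, "wx": 0, "wy": 0, "wz": 0, "hand": 40}
    - {"dx": 0.06, "dy": 0, "dz": -1.1, "wx": 0, "wy": 0, "wz": 0, "hand": 50}
    - {"dx": 0, "dy": -0.1, "dz": -1.8, "wx": 0, "wy": 0, "wz": 0, "hand": 50}
    - {"dx": -0.1, "dy": -0.7, "dz": -2.4, "wx": 0, "wy": 0, "wz": 0, "hand": 50}
    - {"dx": -0.2, "dy": -1.4, "dz": -2.6, "wx": 0, "wy": 0, "wz": 0, "hand": 50}
    - {"dx": -0.2, "dy": -1.96, "dz": -2.6, "wx": 0, "wy": 0, "wz": 0, "hand": 50}
    - {"dx": -0.2, "dy": -1.96, "dz": -2.6, "wx": 0, "wy": 0, "wz": 0, "hand": 50}
    - {"dx": -0.2, "dy": -1.96, "dz": -2.6, "wx": 0, "wy": 0, "wz": 0, "hand": 50}

```text
clock: 7.3
eef_pos: [0.5676, 0.1593, 0.2372]
tool_rot: [0.001, 1.0, 0.0, -0.0]
ft_force: [-0.5, -0.2, -0.3]
grip_width: 0.0498
grasp_force: 0.0
```

```bash
python3 - <<'E'
from h import *
o=bot.get_obs();print(o['eef_pos'],o['ft_force'])
im=bot.camera('wrist');cv2.imwrite('pics/g.png',im[:,:,::-1])
for c in('green','yellow','red'):
  for ce,s in blob(im,c)[:2]: print(c,ce,s,[ray('wrist',*ce,z,o).round(4).tolist() for z in(.055,.097,.105,.14)])
for y in(.569,.572,.575):print(y,proj('wrist',(y,.159,.151),o),proj('wrist',(y,.159,.086),o))
E
```

```text
[0.56763062 0.15930882 0.23719628] [-0.47561323 -0.2284869  -0.33330551]
green [458.4, 213.6] [442, 199, 30, 28, 402] [[0.5667, 0.2823, 0.055], [0.5568, 0.266, 0.097], [0.555, 0.2629, 0.105], [0.5468, 0.2493, 0.14]]
green [442.0, 199.0] [442, 199, 1, 1, 1] [[0.5538, 0.2669, 0.055], [0.5457, 0.2527, 0.097], [0.5442, 0.25, 0.105], [0.5375, 0.2381, 0.14]]
yellow [317.2, 241.7] [303, 237, 28, 15, 104] [[0.5919, 0.1601, 0.055], [0.5787, 0.1601, 0.097], [0.5762, 0.1602, 0.105], [0.5652, 0.1602, 0.14]]
yellow [413.0, 217.0] [411, 217, 5, 1, 5] [[0.5696, 0.2433, 0.055], [0.5594, 0.2322, 0.097], [0.5575, 0.2301, 0.105], [0.549, 0.2208, 0.14]]
0.569 (np.float64(315.22996433935543), np.float64(252.8546020475733)) (np.float64(315.7402231806918), np.float64(225.72029375502558))
0.572 (np.float64(315.24762219350436), np.float64(257.4134391942752)) (np.float64(315.75261538174874), np.float64(229.3916388270473))
0.575 (np.float64(315.2651473457049), np.float64(261.9380158602517)) (np.float64(315.7649341713697), np.float64(233.04123483995815))
```

View pics/g.png

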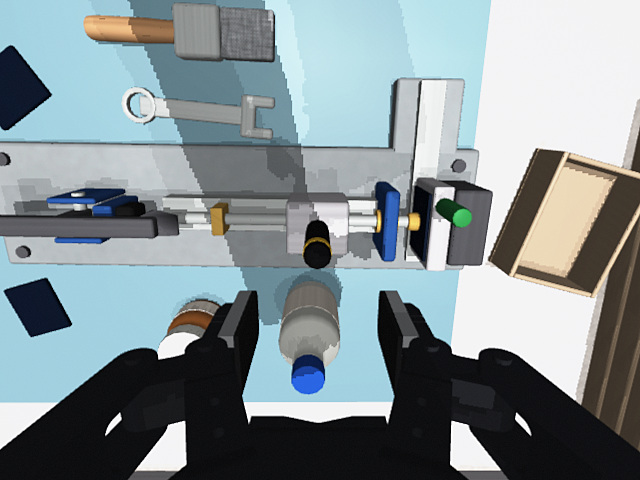

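The black knob's top is at about (316,257), which puts it at (0.572, 0.160). The holder is level with the anvil. Now I'll descend and grasp.

Call:
drive_tool:
  rows:
    - {"dx": -0.09, "dy": 0.01, "dz": 0.6, "wx": 0, "wy": 0, "wz": 0, "hand": 50}
    - {"dx": -0.09, "dy": 0.01, "dz": 1.2, "wx": 0, "wy": 0, "wz": 0, "hand": 50}
    - {"dx": -0.09, "dy": 0.01, "dz": 1.8, "wx": 0, "wy": 0, "wz": 0, "hand": 50}
    - {"dx": -0.09, "dy": 0.01, "dz": 2.2, "wx": 0, "wy": 0, "wz": 0, "hand": 50}
    - {"dx": -0.09, "dy": 0.01, "dz": 2.38, "wx": 0, "wy": 0, "wz": 0, "hand": 50}
    - {"dx": -0.09, "dy": 0.01, "dz": 2.38, "wx": 0, "wy": 0, "wz": 0, "hand": 40}
    - {"dx": -0.09, "dy": 0.01, "dz": 2.38, "wx": 0, "wy": 0, "wz": 0, "hand": 30}
    - {"dx": -0.09, "dy": 0.01, "dz": 2.38, "wx": 0, "wy": 0, "wz": 0, "hand": 24}
    - {"dx": -0.09, "dy": 0.01, "dz": 2.38, "wx": 0, "wy": 0, "wz": 0, "hand": 20}
    - {"dx": -0.09, "dy": 0.01, "dz": 2.38, "wx": 0, "wy": 0, "wz": 0, "hand": 15}
    - {"dx": -0.09, "dy": 0.01, "dz": 2.38, "wx": 0, "wy": 0, "wz": 0, "hand": 10}
    - {"dx": -0.09, "dy": 0.01, "dz": 2.38, "wx": 0, "wy": 0, "wz": 0, "hand": 10}
    - {"dx": -0.09, "dy": 0.01, "dz": 2.38, "wx": 0, "wy": 0, "wz": 0, "hand": 10}

```text
clock: 8.65
eef_pos: [0.5731, 0.1588, 0.1201]
tool_rot: [0.001, 1.0, -0.001, 0.002]
ft_force: [-0.6, -4.6, 5.5]
grip_width: 0.0164
grasp_force: 58.5
```

Call:
drive_tool:
  rows:
    - {"dx": 0, "dy": -0.06, "dz": 0, "wx": 0, "wy": 0, "wz": 0, "hand": 10}
    - {"dx": 0, "dy": -0.12, "dz": 0, "wx": 0, "wy": 0, "wz": 0, "hand": 10}
    - {"dx": 0, "dy": -0.18, "dz": 0, "wx": 0, "wy": 0, "wz": 0, "hand": 10}
    - {"dx": 0, "dy": -0.24, "dz": 0, "wx": 0, "wy": 0, "wz": 0, "hand": 10}
    - {"dx": 0, "dy": -0.3, "dz": 0, "wx": 0, "wy": 0, "wz": 0, "hand": 10}
    - {"dx": 0, "dy": -0.36, "dz": 0, "wx": 0, "wy": 0, "wz": 0, "hand": 10}
    - {"dx": 0, "dy": -0.4, "dz": 0, "wx": 0, "wy": 0, "wz": 0, "hand": 10}
    - {"dx": 0, "dy": -0.4, "dz": 0, "wx": 0, "wy": 0, "wz": 0, "hand": 10}

```text
clock: 9.45
eef_pos: [0.5728, 0.1423, 0.1201]
tool_rot: [-0.001, 1.0, 0.002, 0.001]
ft_force: [-1.2, 5.5, 5.5]
grip_width: 0.0168
grasp_force: 58.9
```

Call:
drive_tool:
  rows:
    - {"dx": 0, "dy": -0.06, "dz": 0, "wx": 0, "wy": 0, "wz": 0, "hand": 10}
    - {"dx": 0, "dy": -0.12, "dz": 0, "wx": 0, "wy": 0, "wz": 0, "hand": 10}
    - {"dx": 0, "dy": -0.18, "dz": 0, "wx": 0, "wy": 0, "wz": 0, "hand": 10}
    - {"dx": 0, "dy": -0.18, "dz": 0, "wx": 0, "wy": 0, "wz": 0, "hand": 10}

```text
clock: 9.85
eef_pos: [0.5727, 0.1337, 0.12]
tool_rot: [-0.001, 1.0, 0.003, 0.001]
ft_force: [-1.4, 7.9, 5.6]
grip_width: 0.0165
grasp_force: 59.0
```

Call:
drive_tool:
  rows:
    - {"dx": 0, "dy": -0.06, "dz": 0, "wx": 0, "wy": 0, "wz": 0, "hand": 10}
    - {"dx": 0, "dy": -0.12, "dz": 0, "wx": 0, "wy": 0, "wz": 0, "hand": 10}
    - {"dx": 0, "dy": -0.16, "dz": 0, "wx": 0, "wy": 0, "wz": 0, "hand": 10}
    - {"dx": 0, "dy": -0.16, "dz": 0, "wx": 0, "wy": 0, "wz": 0, "hand": 10}

```text
clock: 10.25
eef_pos: [0.5726, 0.1262, 0.1201]
tool_rot: [-0.001, 1.0, 0.003, 0.001]
ft_force: [-1.8, 7.8, 6.3]
grip_width: 0.0165
grasp_force: 59.1
```

Call:
drive_tool:
  rows:
    - {"dx": 0, "dy": -0.05, "dz": 0, "wx": 0, "wy": 0, "wz": 0, "hand": 10}
    - {"dx": 0, "dy": -0.1, "dz": 0, "wx": 0, "wy": 0, "wz": 0, "hand": 10}
    - {"dx": 0, "dy": -0.1, "dz": 0, "wx": 0, "wy": 0, "wz": 0, "hand": 10}

```text
clock: 10.55
eef_pos: [0.5725, 0.1214, 0.1201]
tool_rot: [-0.001, 1.0, 0.003, 0.001]
ft_force: [-2.5, 7.9, 6.2]
grip_width: 0.0167
grasp_force: 59.1
```

Call:
drive_tool:
  rows:
    - {"dx": 0, "dy": -0.05, "dz": 0, "wx": 0, "wy": 0, "wz": 0, "hand": 10}
    - {"dx": 0, "dy": -0.1, "dz": 0, "wx": 0, "wy": 0, "wz": 0, "hand": 10}
    - {"dx": 0, "dy": -0.1, "dz": 0, "wx": 0, "wy": 0, "wz": 0, "hand": 10}

```text
clock: 10.85
eef_pos: [0.5724, 0.1171, 0.12]
tool_rot: [-0.001, 1.0, 0.004, 0.001]
ft_force: [-2.3, 9.5, 5.8]
grip_width: 0.0167
grasp_force: 59.2
```

Call:
drive_tool:
  rows:
    - {"dx": 0, "dy": -0.04, "dz": 0, "wx": 0, "wy": 0, "wz": 0, "hand": 10}
    - {"dx": 0, "dy": -0.08, "dz": 0, "wx": 0, "wy": 0, "wz": 0, "hand": 10}
    - {"dx": 0, "dy": -0.08, "dz": 0, "wx": 0, "wy": 0, "wz": 0, "hand": 10}

```text
clock: 11.15
eef_pos: [0.5723, 0.1136, 0.12]
tool_rot: [-0.002, 1.0, 0.004, 0.001]
ft_force: [-2.2, 11.5, 6.1]
grip_width: 0.0166
grasp_force: 59.4
```

Call:
drive_tool:
  rows:
    - {"dx": 0, "dy": -0.03, "dz": 0, "wx": 0, "wy": 0, "wz": 0, "hand": 10}
    - {"dx": 0, "dy": -0.06, "dz": 0, "wx": 0, "wy": 0, "wz": 0, "hand": 10}
    - {"dx": 0, "dy": -0.06, "dz": 0, "wx": 0, "wy": 0, "wz": 0, "hand": 10}

```text
clock: 11.45
eef_pos: [0.5723, 0.111, 0.12]
tool_rot: [-0.002, 1.0, 0.005, 0.001]
ft_force: [-2.9, 12.6, 6.9]
grip_width: 0.0165
grasp_force: 59.5
```

Call:
drive_tool:
  rows:
    - {"dx": 0, "dy": -0.03, "dz": 0, "wx": 0, "wy": 0, "wz": 0, "hand": 10}
    - {"dx": 0, "dy": -0.06, "dz": 0, "wx": 0, "wy": 0, "wz": 0, "hand": 10}
    - {"dx": 0, "dy": -0.06, "dz": 0, "wx": 0, "wy": 0, "wz": 0, "hand": 10}

```text
clock: 11.75
eef_pos: [0.5722, 0.1077, 0.12]
tool_rot: [-0.002, 1.0, 0.004, 0.001]
ft_force: [-2.5, 11.3, 6.2]
grip_width: 0.0166
grasp_force: 59.4
```

Call:
drive_tool:
  rows:
    - {"dx": 0, "dy": -0.03, "dz": 0, "wx": 0, "wy": 0, "wz": 0, "hand": 10}
    - {"dx": 0, "dy": -0.05, "dz": 0, "wx": 0, "wy": 0, "wz": 0, "hand": 10}
    - {"dx": 0, "dy": -0.05, "dz": 0, "wx": 0, "wy": 0, "wz": 0, "hand": 10}

```text
clock: 12.05
eef_pos: [0.5722, 0.1053, 0.12]
tool_rot: [-0.002, 1.0, 0.004, 0.001]
ft_force: [-2.9, 11.4, 6.7]
grip_width: 0.0168
grasp_force: 59.4
```

Call:
drive_tool:
  rows:
    - {"dx": 0, "dy": -0.03, "dz": 0, "wx": 0, "wy": 0, "wz": 0, "hand": 10}
    - {"dx": 0, "dy": -0.06, "dz": 0, "wx": 0, "wy": 0, "wz": 0, "hand": 10}
    - {"dx": 0, "dy": -0.06, "dz": 0, "wx": 0, "wy": 0, "wz": 0, "hand": 10}

```text
clock: 12.35
eef_pos: [0.5722, 0.1023, 0.12]
tool_rot: [-0.002, 1.0, 0.004, 0.001]
ft_force: [-3.3, 11.5, 6.0]
grip_width: 0.0165
grasp_force: 59.5
```

Call:
drive_tool:
  rows:
    - {"dx": 0, "dy": -0.02, "dz": 0, "wx": 0, "wy": 0, "wz": 0, "hand": 10}
    - {"dx": 0, "dy": -0.04, "dz": 0, "wx": 0, "wy": 0, "wz": 0, "hand": 10}
    - {"dx": 0, "dy": -0.04, "dz": 0, "wx": 0, "wy": 0, "wz": 0, "hand": 10}

```text
clock: 12.65
eef_pos: [0.5721, 0.1005, 0.12]
tool_rot: [-0.002, 1.0, 0.005, 0.001]
ft_force: [-2.9, 11.7, 7.2]
grip_width: 0.0162
grasp_force: 59.5
```

Call:
drive_tool:
  rows:
    - {"dx": 0, "dy": -0.02, "dz": 0, "wx": 0, "wy": 0, "wz": 0, "hand": 10}
    - {"dx": 0, "dy": -0.04, "dz": 0, "wx": 0, "wy": 0, "wz": 0, "hand": 10}
    - {"dx": 0, "dy": -0.04, "dz": 0, "wx": 0, "wy": 0, "wz": 0, "hand": 10}

```text
clock: 12.95
eef_pos: [0.5721, 0.0986, 0.1201]
tool_rot: [-0.002, 1.0, 0.005, 0.001]
ft_force: [-4.0, 12.1, 6.7]
grip_width: 0.0166
grasp_force: 59.6
```

Call:
drive_tool:
  rows:
    - {"dx": 0, "dy": -0.02, "dz": 0, "wx": 0, "wy": 0, "wz": 0, "hand": 10}
    - {"dx": 0, "dy": -0.02, "dz": 0, "wx": 0, "wy": 0, "wz": 0, "hand": 10}

```text
clock: 13.15
eef_pos: [0.5721, 0.0977, 0.12]
tool_rot: [-0.002, 1.0, 0.005, 0.001]
ft_force: [-3.6, 12.8, 6.5]
grip_width: 0.0161
grasp_force: 59.6
```

Call:
drive_tool:
  rows:
    - {"dx": 0, "dy": -0.02, "dz": 0, "wx": 0, "wy": 0, "wz": 0, "hand": 10}
    - {"dx": 0, "dy": -0.02, "dz": 0, "wx": 0, "wy": 0, "wz": 0, "hand": 10}

```text
clock: 13.35
eef_pos: [0.5721, 0.0967, 0.12]
tool_rot: [-0.002, 1.0, 0.005, 0.001]
ft_force: [-2.1, 12.7, 7.0]
grip_width: 0.0166
grasp_force: 59.6
```

Call:
drive_tool:
  rows:
    - {"dx": 0, "dy": -0.02, "dz": 0, "wx": 0, "wy": 0, "wz": 0, "hand": 10}
    - {"dx": 0, "dy": -0.02, "dz": 0, "wx": 0, "wy": 0, "wz": 0, "hand": 10}

```text
clock: 13.55
eef_pos: [0.5721, 0.0956, 0.12]
tool_rot: [-0.002, 1.0, 0.005, 0.001]
ft_force: [-3.6, 12.4, 5.9]
grip_width: 0.0167
grasp_force: 59.6
```

Call:
drive_tool:
  rows:
    - {"dx": 0, "dy": -0.02, "dz": 0, "wx": 0, "wy": 0, "wz": 0, "hand": 10}
    - {"dx": 0, "dy": -0.02, "dz": 0, "wx": 0, "wy": 0, "wz": 0, "hand": 10}

```text
clock: 13.75
eef_pos: [0.572, 0.0948, 0.12]
tool_rot: [-0.002, 1.0, 0.005, 0.001]
ft_force: [-2.8, 14.2, 6.9]
grip_width: 0.0168
grasp_force: 59.6
```

Call:
drive_tool:
  rows:
    - {"dx": 0, "dy": -0.015, "dz": 0, "wx": 0, "wy": 0, "wz": 0, "hand": 10}
    - {"dx": 0, "dy": -0.015, "dz": 0, "wx": 0, "wy": 0, "wz": 0, "hand": 10}

```text
clock: 13.95
eef_pos: [0.572, 0.0945, 0.1201]
tool_rot: [-0.002, 1.0, 0.005, 0.001]
ft_force: [-2.9, 14.2, 6.1]
grip_width: 0.0167
grasp_force: 59.7
```

Call:
drive_tool:
  rows:
    - {"dx": 0, "dy": -0.02, "dz": 0, "wx": 0, "wy": 0, "wz": 0, "hand": 10}
    - {"dx": 0, "dy": -0.02, "dz": 0, "wx": 0, "wy": 0, "wz": 0, "hand": 10}

```text
clock: 14.15
eef_pos: [0.572, 0.094, 0.12]
tool_rot: [-0.002, 1.0, 0.006, 0.001]
ft_force: [-2.5, 15.8, 6.0]
grip_width: 0.0167
grasp_force: 59.9
```

That is a lasting steep rise, so the collar is on the bumper at about 3 N. I'll ease forward while still gripping.

Call:
drive_tool:
  rows:
    - {"dx": 0, "dy": 0.03, "dz": 0, "wx": 0, "wy": 0, "wz": 0, "hand": 10}
    - {"dx": 0, "dy": 0.06, "dz": 0, "wx": 0, "wy": 0, "wz": 0, "hand": 10}
    - {"dx": 0, "dy": 0.09, "dz": 0, "wx": 0, "wy": 0, "wz": 0, "hand": 10}
    - {"dx": 0, "dy": 0.1, "dz": 0, "wx": 0, "wy": 0, "wz": 0, "hand": 10}
    - {"dx": 0, "dy": 0.1, "dz": 0, "wx": 0, "wy": 0, "wz": 0, "hand": 10}

```text
clock: 14.65
eef_pos: [0.5721, 0.0972, 0.12]
tool_rot: [-0.002, 1.0, 0.004, 0.001]
ft_force: [-2.5, 10.0, 7.6]
grip_width: 0.0163
grasp_force: 59.4
```

Call:
drive_tool:
  rows:
    - {"dx": 0, "dy": 0.02, "dz": 0, "wx": 0, "wy": 0, "wz": 0, "hand": 10}
    - {"dx": 0, "dy": 0.04, "dz": 0, "wx": 0, "wy": 0, "wz": 0, "hand": 10}
    - {"dx": 0, "dy": 0.04, "dz": 0, "wx": 0, "wy": 0, "wz": 0, "hand": 10}

```text
clock: 14.95
eef_pos: [0.5721, 0.0973, 0.12]
tool_rot: [-0.001, 1.0, 0.002, 0.001]
ft_force: [-3.4, 4.3, 8.2]
grip_width: 0.0164
grasp_force: 59.1
```

Caught: the knob stays put while the force falls away. I'll ease off the rest of the load.

Call:
drive_tool:
  rows:
    - {"dx": 0, "dy": 0.015, "dz": 0, "wx": 0, "wy": 0, "wz": 0, "hand": 10}
    - {"dx": 0, "dy": 0.03, "dz": 0, "wx": 0, "wy": 0, "wz": 0, "hand": 10}
    - {"dx": 0, "dy": 0.03, "dz": 0, "wx": 0, "wy": 0, "wz": 0, "hand": 10}

```text
clock: 15.25
eef_pos: [0.5721, 0.0975, 0.12]
tool_rot: [-0.0, 1.0, 0.001, 0.001]
ft_force: [-4.0, 1.3, 8.0]
grip_width: 0.0168
grasp_force: 59.1
```

Call:
drive_tool:
  rows:
    - {"dx": 0, "dy": 0.008, "dz": 0, "wx": 0, "wy": 0, "wz": 0, "hand": 15}
    - {"dx": 0, "dy": 0.008, "dz": 0, "wx": 0, "wy": 0, "wz": 0, "hand": 25}
    - {"dx": 0, "dy": 0.008, "dz": 0, "wx": 0, "wy": 0, "wz": 0, "hand": 40}
    - {"dx": 0, "dy": 0.008, "dz": 0, "wx": 0, "wy": 0, "wz": 0, "hand": 45}
    - {"dx": 0, "dy": 0.008, "dz": -0.3, "wx": 0, "wy": 0, "wz": 0, "hand": 45}
    - {"dx": 0, "dy": 0.008, "dz": -0.9, "wx": 0, "wy": 0, "wz": 0, "hand": 45}
    - {"dx": 0, "dy": 0.008, "dz": -1.6, "wx": 0, "wy": 0, "wz": 0, "hand": 45}
    - {"dx": 0, "dy": -0.3, "dz": -2.2, "wx": 0, "wy": 0, "wz": 0, "hand": 30}
    - {"dx": 0, "dy": -1.1, "dz": -2.2, "wx": 0, "wy": 0, "wz": 0, "hand": 0}
    - {"dx": 0, "dy": -1.9, "dz": -2.2, "wx": 0, "wy": 0, "wz": 0, "hand": 0}
    - {"dx": 0, "dy": -2.7, "dz": -2.2, "wx": 0, "wy": 0, "wz": 0, "hand": 0}
    - {"dx": 0.02, "dy": -3.5, "dz": -2.2, "wx": 0, "wy": 0, "wz": 0, "hand": 0}
    - {"dx": 0.04, "dy": -4.1, "dz": -2.2, "wx": 0, "wy": 0, "wz": 0, "hand": 0}
    - {"dx": 0.04, "dy": -4.2, "dz": -2.2, "wx": 0, "wy": 0, "wz": 0, "hand": 0}
    - {"dx": 0.04, "dy": -4.2, "dz": -2.2, "wx": 0, "wy": 0, "wz": 0, "hand": 0}
    - {"dx": 0.04, "dy": -4.2, "dz": -2.2, "wx": 0, "wy": 0, "wz": 0, "hand": 0}

```text
clock: 16.85
eef_pos: [0.5699, -0.1128, 0.228]
tool_rot: [-0.0, 1.0, 0.0, -0.0]
ft_force: [0.9, -0.5, -0.1]
grip_width: -0.0001
grasp_force: 0.0
```

```bash
python3 - <<'E'
from h import *
o=bot.get_obs();print(o['eef_pos'],o['ft_force'],o['grip_width'],bot.tip_extent)
im=bot.camera('wrist');s=bot.camera('scene')
for c in('green','yellow','red'):
  for ce,q in blob(im,c)[:2]: print(c,ce,q,[ray('wrist',*ce,z,o).round(4).tolist() for z in(.055,.097)])
cv2.imwrite('pics/i.png',np.hstack([cv2.resize(im,(400,300)),cv2.resize(s[180:380,200:466],(400,300))])[:,:,::-1])
E
```

```text
[ 0.56992976 -0.11276866  0.22802904] [ 0.92041132 -0.50756142 -0.12320021] -0.00010263363818552406 0.011
yellow [637.9, 252.9] [636, 245, 4, 15, 42] [[0.6015, 0.1664, 0.055], [0.5869, 0.128, 0.097]]
yellow [476.3, 210.2] [473, 207, 7, 7, 24] [[0.5636, 0.0214, 0.055], [0.5543, 0.003, 0.097]]
red [318.6, 226.3] [298, 206, 43, 42, 1744] [[0.5776, -0.1107, 0.055], [0.5663, -0.1109, 0.097]]
```

View pics/i.png

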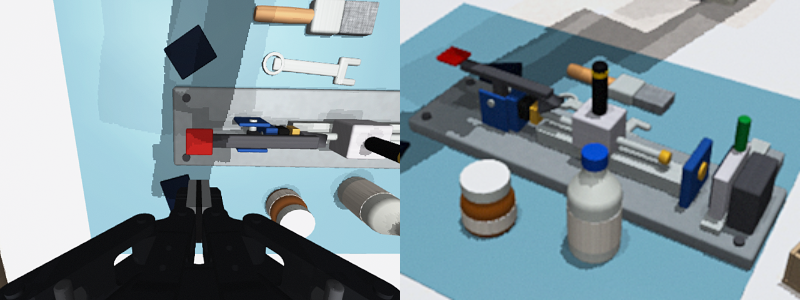

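The striker stands cocked with the collar behind the sear, the holder is home, and the pad is at about (0.567, -0.111). I'll lower and press.

Call:
drive_tool:
  rows:
    - {"dx": 0.05, "dy": 0.03, "dz": 0.7, "wx": 0, "wy": 0, "wz": 0, "hand": 0}
    - {"dx": 0.05, "dy": 0.03, "dz": 1.4, "wx": 0, "wy": 0, "wz": 0, "hand": 0}
    - {"dx": 0.05, "dy": 0.03, "dz": 2.0, "wx": 0, "wy": 0, "wz": 0, "hand": 0}
    - {"dx": 0.05, "dy": 0.03, "dz": 2.25, "wx": 0, "wy": 0, "wz": 0, "hand": 0}
    - {"dx": 0.05, "dy": 0.03, "dz": 2.35, "wx": 0, "wy": 0, "wz": 0, "hand": 0}
    - {"dx": 0.05, "dy": 0.03, "dz": 2.42, "wx": 0, "wy": 0, "wz": 0, "hand": 0}
    - {"dx": 0.05, "dy": 0.03, "dz": 2.48, "wx": 0, "wy": 0, "wz": 0, "hand": 0}
    - {"dx": 0.05, "dy": 0.03, "dz": 2.54, "wx": 0, "wy": 0, "wz": 0, "hand": 0}
    - {"dx": 0.05, "dy": 0.03, "dz": 2.54, "wx": 0, "wy": 0, "wz": 0, "hand": 0}

```text
clock: 17.85
eef_pos: [0.5683, -0.1135, 0.1042]
tool_rot: [0.0, 1.0, -0.002, 0.002]
ft_force: [-3.2, -2.5, 4.9]
grip_width: 0.0001
grasp_force: 3.0
```

Call:
drive_tool:
  rows:
    - {"dx": 0, "dy": 0, "dz": 0.04, "wx": 0, "wy": 0, "wz": 0, "hand": 0}
    - {"dx": 0, "dy": 0, "dz": 0.08, "wx": 0, "wy": 0, "wz": 0, "hand": 0}
    - {"dx": 0, "dy": 0, "dz": 0.12, "wx": 0, "wy": 0, "wz": 0, "hand": 0}
    - {"dx": 0, "dy": 0, "dz": 0.12, "wx": 0, "wy": 0, "wz": 0, "hand": 0}

```text
clock: 18.25
eef_pos: [0.5691, -0.1131, 0.0974]
tool_rot: [0.0, 1.0, -0.001, 0.002]
ft_force: [-0.3, -3.2, 2.1]
grip_width: -0.0004
grasp_force: 1.5
```

```bash
python3 - <<'E'
from h import *
o=bot.get_obs();print(o['eef_pos'],o['ft_force'])
s=bot.camera('scene');print(blob(s,'yellow',(150,350,200,460)))
cv2.imwrite('pics/j.png',cv2.resize(s[180:380,200:466],(532,400))[:,:,::-1])
E
```

```text
[ 0.56913761 -0.11313766  0.09735719] [-0.3198133  -3.2033277   2.14869893]
[([320.1, 262.2], [316, 256, 10, 18, 66]), ([366.0, 240.7], [361, 237, 11, 7, 40]), ([400.5, 292.2], [399, 289, 5, 10, 17])]
```

View pics/j.png

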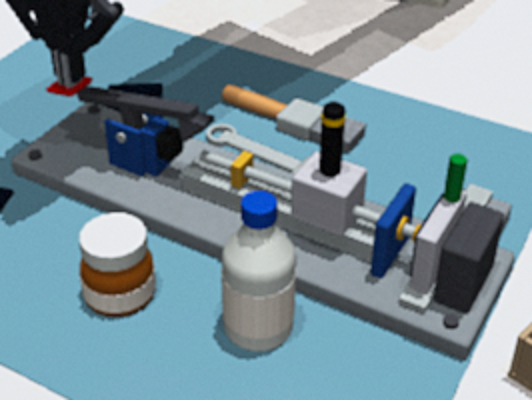

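The striker has fired: it is forward with its tip on the sample, and the collar is back at its starting place. I'll lift clear and hand in.

Call:
drive_tool:
  rows:
    - {"dx": 0, "dy": 0, "dz": -0.2, "wx": 0, "wy": 0, "wz": 0, "hand": 0}
    - {"dx": 0, "dy": 0, "dz": -0.6, "wx": 0, "wy": 0, "wz": 0, "hand": 0}
    - {"dx": 0, "dy": 0, "dz": -1.3, "wx": 0, "wy": 0, "wz": 0, "hand": 0}
    - {"dx": 0, "dy": 0, "dz": -2.0, "wx": 0, "wy": 0, "wz": 0, "hand": 0}
    - {"dx": 0, "dy": 0, "dz": -2.5, "wx": 0, "wy": 0, "wz": 0, "hand": 0}
    - {"dx": 0, "dy": 0, "dz": -2.5, "wx": 0, "wy": 0, "wz": 0, "hand": 0}
    - {"dx": 0, "dy": 0, "dz": -2.5, "wx": 0, "wy": 0, "wz": 0, "hand": 0}

```text
clock: 19.0
eef_pos: [0.5677, -0.1116, 0.221]
tool_rot: [-0.0, 1.0, 0.0, 0.001]
ft_force: [-0.2, 0.3, -0.5]
grip_width: 0.0001
grasp_force: 0.0
```

```bash
python3 -c "
from workcell import bot
print(bot.job_done())"
```

```text
the job is handed in; nothing more can be done
None
```

The impact test is done and handed in at about 19 s: sample holder pushed home, striker cocked at about 61 mm of draw with only about 3 N on the bumper, released without slipping, then fired with the trip pad. The hand-in gave no verdict.

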